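# Egg cup on the dust box, sprung gate held open

### The arm

A 6-joint arm with a two-finger parallel gripper is mounted at the origin on the work surface. World frame = base frame: x ahead of the robot, y to its left, z up, the work surface at z = 0. Lengths are in m, angles in rad, forces in N, time in s.
With the tool pointing down it reaches from about 0.3 to 0.75 m from the base axis. Payload 8.5 kg.
Tool frame: the origin (TCP) lies between the finger pads; the fingertips stand 8 mm ahead of it and the grasp point (between the pads) lies 11 mm behind it; z points along the fingers, y is the line along which they close (so a half turn about z gives the same grasp; the last joint's range is limited). The gripper opens to 85 mm and grips with 20 to 120 N. Pads are 22 mm wide; open, the fingers measure 114 mm over their backs; the gripper's body (76 mm by 85 mm) begins 54 mm behind the grasp point. The pads swing forward as they close: fully open they stand 13 mm farther back than shut.
Start: joints at [1.11, 0.381, 1.297, -0, 1.464, -0.215], TCP at [0.134, 0.533, 0.239] pointing down, gripper open.
Joint ranges: [-3.11, 3.11], [-0.89, 2.33], [0.22, 2.48], [-1.42, 4.56], [0.17, 2.85], [-2.88, 2.88]. Speed limits (rad/s): [2.39, 2.39, 3.14, 3.14, 3.14, 3.14].

### API

Orientations are given as a unit quaternion [x, y, z, w].
In Python, from rig import sense, vision, ticket gives the robot as it stands.
- The arm moves only by the tool jog_arm, never from a script. Its argument "steps" is a list of rows, each a list of 2 entries, a list of its own where there are three numbers: the shift along the tool's x, y, z in mm, then the turn, a rotation vector about the tool's x, y, z in rad. A call has exactly 8 rows; each row shifts and turns the commanded pose from where the row before left it, along the tool's axes as they then stand; what a row does not reach is not made up. A row lasts 1/12 s, in which the tool goes at most 41.7 mm and 7.16 degrees, less where a joint would pass 70% of its speed; a pose out of reach is approached as far as the arm can. A call with a gripper value outside its range is refused whole. "jaw" is the opening, from -1 (shut) to 1 (fully open), set as the call begins (left out, the last holds). The fingers move at their own pace and stop on an object; "force" is the grip in N (left out, the last holds). Time passes only in rows, so rows that do not move let the fingers close, or fill a call up. It gives the time, the measured TCP pose, the force, the opening and the grip force at its end, in the units of the state.
- sense(): the state, without advancing time (a new reading comes with each control period).
- vision.get_image(name): name is "scene" or "top" or "wrist"; returns (picture, depth): 384x512x3 uint8, red, green, blue; 384x512 float32, m along the optical axis (not along the pixel's ray), 0 where there is no reading.
- vision.camera_info(name): a dict with "vertical_fov" (degrees; the focal length in pixels is half the picture's height over the tangent of half this angle, whatever the lens; pixels are square), "cx", "cy" (the principal point, pixels), "R" (3x3) and "t" (3): a world point X has camera coordinates R X + t. Camera axes: x right, y down, z forward; pixel columns grow to the right and rows downward; lengths in m; the calibration is good to about 2 mm. A picture is of the moment at which its call begins: read the wrist's pose just before it. camera_info takes no time and is no camera call; for the wrist camera it gives the pose at the moment of the call.
- ticket.hand_in(): hands the job in; it is judged then, once.
The state is a dict: "time": time; "qpos": joint angles; "dq": joint speeds; "joint_efforts": joint torques, N m; "position": TCP position; "orientation": TCP orientation; "wrist_force": force on the tool from outside, world axes, zero at the start; "torque": the same for the moment, N m; "width": finger opening in m; "gripper_force": force on a finger pad.
Only numpy, scipy, OpenCV 4.12 (cv2) and the standard library are available. Lean on these libraries where they do the work, as an engineer would, in place of code of your own. Each camera call takes 0.05 s, during which the arm holds its last target. There are 200 camera calls.

### The job

Stand the turned wooden egg cup upright on the grille of the blue dust box, inside its wooden frame, setting it down gently rather than dropping it, and let go of it. Then pull the box's spring-return gate out by its bar handle until the bar is in line with the pointer on the rail, and keep it there so that the dust is drawn off: the program finishes while the gripper is still holding the gate at the pointer. Leave the candlestick, the tin and the lathe chuck where they are.

Things in the scene. Friction and masses are not known exactly. Their poses are not given: they have to be found in the camera images.
- eggcup: Egg cup of pale turned wood, 72 mm tall, about 60 g, standing loose on the bench. Foot 44 mm across, thin stem 18 mm, and from 44 mm height to the open mouth a straight-sided hollow cup 48 mm across. Origin: centre of its underside, z up. Good grip: across the cup, 58 mm above the origin.
- dust_box: Fixed blue downdraft dust box, 200 x 200 mm, turned by up to 0.35 rad. Origin: centre of its underside on the bench, z up. The gate slides out of its -y side (the robot's right), along the box's own -y. A rigid duct leaves its +y side (to y = 245 mm, 78 mm high). A rail 12 mm wide, 39 mm high runs along -y at x = +72 mm, to y = -312 mm.
- grille (a point): Centre of the level steel grille on top of the box, straight above the box's origin, 82 mm above the bench; axes as the box's. The grille measures 172 x 172 mm inside a wooden frame 14 mm wide that stands 6 mm above it (88 mm above the bench).
- gate (a joint): How far the gate is pulled out along the box's -y: 0 shut (start), 0.10 m at its stop. A spring always pulls it shut: 3.6 N when shut, plus 0.9 N per 10 mm pulled; let go, it snaps back.
- gate_bar (a point): Centre of the gate's bar handle: level wooden bar 16 mm thick, 92 mm long along the box's x, 68 mm above the bench, on two upright stems 10 mm thick, 40 mm either side of its middle. The blade's top below it is 36 mm above the bench. Shut, the bar is at box y = -185 mm, with 64 mm free between it and the box's gate guide (45 mm high). Axes as the box's.
- pointer_tip (a point): Tip of the fixed dark steel pointer clamped on the rail, 69 mm above the bench, 66 mm to the box's +x side of the gate's middle line, past the bar's end. Axes as the box's. The bar is in line with it when both have the same y in the box's frame: a pull of 30 to 70 mm, different each time.
- candlestick: Bystander: solid turned wooden candlestick, 90 mm tall, foot 60 mm across, no hollow. Loose. Origin: centre of its underside.
- wax_tin: Bystander: plain round metal tin, 45 mm tall, 62 mm across. Loose. Origin: centre of its underside.
- chuck: Bystander: small four-jaw steel lathe chuck lying jaws up, 64 mm across, 42 mm tall. Loose. Origin: centre of its underside.
Mind the look-alikes: they are no part of the job. What is shaped like the eggcup but orange or pink is not meant.

How it is judged:
By the outcome, as a careful person would: the job done as asked, in the order asked, and still so for the second after the job is handed in, while the arm keeps its last pose, push and grip.
It also fails if it takes over 53 s, if anything falls off the work surface, if the arm or the gripper's body presses on something with over 40 N, if the wrist force passes 120 N, or if a joint passes its speed limit or range.

## Working session

There is one attempt and no reset: what is moved stays moved. The work goes in short steps, Python scripts to look and compute and a tool call to move; the robot and the scene stay as the last step left them, time stands still between calls to the robot, and variables do not carry over. Pictures are saved under pics/ and viewed, at most 10 in all, crops included, and the job is handed in when it is done.

Besides the shell and the picture viewer there is one more tool, called after "Emit:" by a JSON object that holds its "fn" and its "kwargs", one argument or row to a line. jog_arm: Moves the arm, as the interface text tells. Its arguments: {"type":"object","properties":{"steps":{"type":"array"},"jaw":{"type":"number"},"force":{"type":"number"}},"required":["steps"]}

```bash
mkdir -p pics
cat > h.py <<'E'
import numpy as np, cv2
from rig import sense, vision, ticket
def snap(name,fn):
    ci=vision.camera_info(name); im,d=vision.get_image(name)
    cv2.imwrite(f'pics/{fn}.png',im[:,:,::-1]); np.savez(f'pics/{fn}.npz',im=im,d=d,R=ci['R'],t=ci['t'],f=192/np.tan(np.radians(ci['vertical_fov'])/2),c=[ci['cx'],ci['cy']])
    print(name,ci)
def load(fn): return np.load(f'pics/{fn}.npz')
def world(fn,u,v,z=None):
    k=load(fn); R,t=k['R'],k['t']; r=R.T@np.array([(u-k['c'][0])/k['f'],(v-k['c'][1])/k['f'],1]); o=-R.T@t
    s=k['d'][int(round(v)),int(round(u))] if z is None else (z-o[2])/r[2]
    return o+s*r
def cloud(fn):
    k=load(fn); d=k['d']; v,u=np.mgrid[0:384,0:512]
    P=np.stack([(u-k['c'][0])/k['f']*d,(v-k['c'][1])/k['f']*d,d],-1)
    return (P-k['t'])@k['R']
E
python3 - <<'E'
from h import *
snap('top','top0'); snap('scene','sc0')
print(sense())
a=cv2.imread('pics/top0.png');b=cv2.imread('pics/sc0.png')
cv2.imwrite('pics/v0.png',cv2.resize(a,(800,600)));cv2.imwrite('pics/v1.png',cv2.resize(b,(800,600)))
E
```

```text
top {'vertical_fov': 46.91854626799861, 'cx': 254.93018749940376, 'cy': 192.98561403445152, 'R': array([[ 0.00420852, -0.99998993,  0.00155856],
       [-0.99398824, -0.00435377, -0.1094003 ],
       [ 0.10940598, -0.00108878, -0.99399655]]), 't': array([-0.13873415,  0.56068467,  1.01447212])}
scene {'vertical_fov': 50.88335929890854, 'cx': 259.1476271364861, 'cy': 186.5683693261022, 'R': array([[-0.03388919,  0.99921742, -0.02039759],
       [ 0.68720552,  0.00847839, -0.72641358],
       [-0.72567217, -0.03863491, -0.68695505]]), 't': array([ 0.17367458, -0.28757584,  1.33505779])}
{'time': 0.1, 'qpos': array([ 1.10970323e+00,  3.81117366e-01,  1.29818613e+00, -2.29422092e-05,
        1.46357531e+00, -2.15299944e-01]), 'dq': array([ 0.00071987, -0.00097854, -0.00190577,  0.00018705,  0.00033959,
        0.00117507]), 'joint_efforts': array([ 3.46111046e-03, -4.49222481e+01, -2.31657493e+01, -2.07302596e-04,
        3.64996304e-03, -3.22131211e-05]), 'position': array([0.13371989, 0.5332318 , 0.23877916]), 'orientation': array([ 1.22586194e-01,  9.92457662e-01, -6.10432115e-04, -2.02605242e-04]), 'wrist_force': array([-0.80616721, -0.32934966, -0.208758  ]), 'torque': array([ 0.03668925, -0.06476866,  0.02741596]), 'gripper_force': 0.0, 'width': 0.08543259410946927}
```

View pics/v0.png

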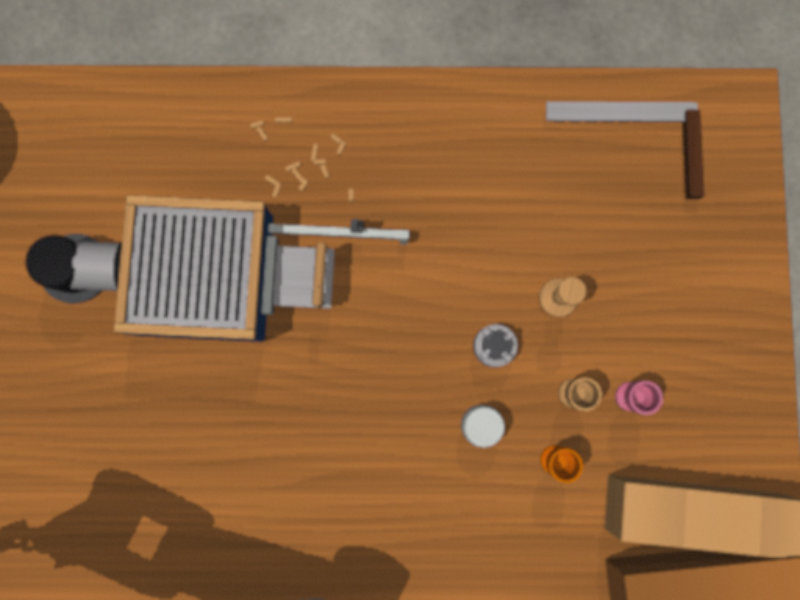

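View pics/v1.png

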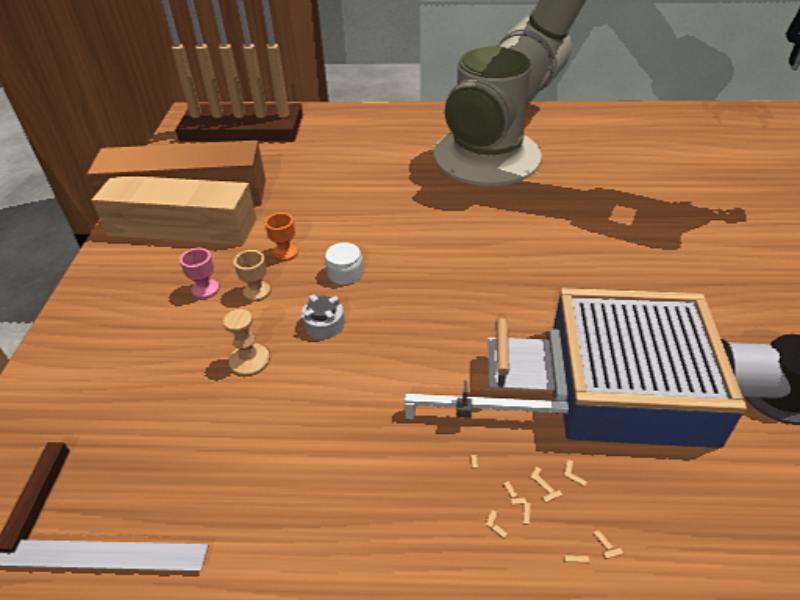

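The pictures show the pale egg cup in top at about (583,394) with the candlestick at (560,297), and in scene at (250,258). The box is at left in top with its bar at (320,275) and the pointer at (357,226), at 800x600 scale.

Run:
```python
from h import *
np.set_printoptions(precision=4,suppress=True)
s=.64
def tri(a,b):
    A=[];o=[]
    for fn,(u,v) in (('top0',a),('sc0',b)):
        k=load(fn);p=-k['R'].T@k['t'];r=world(fn,u*s,v*s,0)-p;r/=np.linalg.norm(r);M=np.eye(3)-np.outer(r,r);A.append(M);o.append(M@p)
    return np.linalg.lstsq(np.vstack(A),np.hstack(o),rcond=None)[0]
print('cup',tri((583,394),(250,258)),world('top0',583*s,394*s,.072),world('sc0',250*s,258*s,.072))
print('ptr',tri((357,221),(463,385)), world('top0',357*s,221*s,.069))
print('bar ends',tri((322,245),(503,380)),tri((318,306),(503,321)))
for fn in('top0','sc0'):
    P=cloud(fn)
    im=load(fn)['im']; hsv=cv2.cvtColor(im,cv2.COLOR_RGB2HSV)
    # grille+frame
    m=(P[...,2]>.076)&(P[...,2]<.095)&(P[...,0]>.35)&(P[...,0]<.75)&(P[...,1]>.0)&(P[...,1]<.45)
    m=cv2.morphologyEx(m.astype(np.uint8),cv2.MORPH_OPEN,np.ones((7,7)))
    n,l,st,c=cv2.connectedComponentsWithStats(m);i=1+np.argmax(st[1:,4])
    q=P[l==i];r=cv2.minAreaRect(q[:,:2].astype(np.float32)); print(fn,'box',r,np.median(q[:,2]))
    # heights map of loose objects
    m=((P[...,2]>.012)&(P[...,0]>.25)&(P[...,0]<.9)&(P[...,1]<-.1)&(P[...,1]>-.6)).astype(np.uint8)
    n,l,st,c=cv2.connectedComponentsWithStats(m)
    for i in range(1,n):
        if st[i,4]>60:
            q=P[l==i];z=q[:,2].max();t=q[q[:,2]>z-.008];print(fn,c[i]/s,'z',z,'top ctr',(t.min(0)+t.max(0))[:2]/2,'size',np.ptp(t,axis=0)[:2],'rgb',im[l==i].mean(0))
def crop(fn,x0,y0,w,h,f):
    im=cv2.imread(f'pics/{fn}.png')[y0:y0+h,x0:x0+w];return cv2.resize(im,None,fx=f,fy=f,interpolation=cv2.INTER_CUBIC)
a=crop('top0',65,115,210,110,3.8)[:, :800]; b=crop('sc0',250,185,160,100,3)
c=np.zeros((600,800,3),np.uint8);c[:300,:798]=cv2.resize(a,None,fx=1,fy=1)[:300,:798];c[300:600,:480]=b
cv2.imwrite('pics/v2.png',c)
```

```text
cup [ 0.4248 -0.4012  0.0738] [ 0.4247 -0.4013  0.072 ] [ 0.4226 -0.4025  0.072 ]
ptr [ 0.6741 -0.0757  0.0788] [ 0.6764 -0.0748  0.069 ]
bar ends [ 0.6435 -0.0215  0.0517] [ 0.5503 -0.0172  0.0671]
top0 box ((0.6070346832275391, 0.1722307801246643), (0.21307456493377686, 0.2003345936536789), 87.48130798339844) 0.08297556301767839
top0 [580.3423 110.4512] z 1.0699370853573646 top ctr [ 0.4469 -0.1352] size [0. 0.] rgb [158.1577 151.5602 150.7054]
top0 [679.2941 137.1903] z 1.0699370853573646 top ctr [ 0.4469 -0.1352] size [0. 0.] rgb [101.575   82.0589  72.3929]
top0 [391.812  233.6483] z 1.0699370853573646 top ctr [ 0.4469 -0.1352] size [0. 0.] rgb [171.7442 171.4419 165.3333]
top0 [564.8319 292.6753] z 1.0699370853573646 top ctr [ 0.4469 -0.1352] size [0. 0.] rgb [178.2614 133.1904  84.7665]
top0 [494.2296 344.1558] z 1.0699370853573646 top ctr [ 0.4469 -0.1352] size [0. 0.] rgb [119.0978 115.2833 115.204 ]
top0 [581.8619 392.6647] z 1.0699370853573646 top ctr [ 0.4469 -0.1352] size [0. 0.] rgb [140.9335 105.8621  68.0025]
top0 [641.8294 396.1842] z 1.0699370853573646 top ctr [ 0.4
[... 1366 characters left out ...]
 [ 0.5737 -0.3844] size [0.0404 0.0387] rgb [177.5018 138.0074  96.1624]
sc0 [421.3762 400.8363] z 0.04234901226041803 top ctr [ 0.665 -0.126] size [0.0144 0.0495] rgb [183.5493 184.7934 183.493 ]
sc0 [ 34.0546 498.1939] z 0.024041053988177838 top ctr [ 0.7992 -0.5938] size [0.1421 0.0123] rgb [64.1458 37.4864 26.6322]
sc0 [ 58.7092 549.2799] z 0.014648085233080947 top ctr [ 0.8676 -0.5403] size [0.0235 0.0533] rgb [196.8957 194.4957 199.9913]
sc0 [ 97.3145 557.7393] z 0.014543824563119895 top ctr [ 0.8738 -0.4913] size [0.0221 0.0332] rgb [200.4844 198.0625 202.7812]
sc0 [167.3636 560.4974] z 0.01565375309535847 top ctr [ 0.8756 -0.4116] size [0.0182 0.0501] rgb [201.5493 198.5775 203.4507]
```

Two-view measurements agree. The cup is at (0.424, -0.402), top at 0.073. The box is at about (0.606, 0.169), yaw about -2.5°. Moving above the cup.

Emit:
{"fn": "jog_arm", "kwargs": {
  "steps": [
    [[-16,-12,0],[0,0,0]],
    [[-32,-24,0],[0,0,0]],
    [[-33,-24,0],[0,0,0]],
    [[-33,-24,0],[0,0,0]],
    [[-33,-24,0],[0,0,0]],
    [[-33,-24,0],[0,0,0]],
    [[-33,-24,0],[0,0,0]],
    [[-33,-24,0],[0,0,0]]
  ],
  "jaw": 1,
  "force": 30
}}

```text
time: 0.77
position: [0.3293, 0.2972, 0.2392]
orientation: [0.122, 0.992, -0.0, -0.0]
wrist_force: [1.0, 0.8, 0.0]
width: 0.0851
gripper_force: 0.0
```

Emit:
{"fn": "jog_arm", "kwargs": {
  "steps": [
    [[-33,-24,0],[0,0,0]],
    [[-33,-24,0],[0,0,0]],
    [[-33,-24,0],[0,0,0]],
    [[-33,-24,0],[0,0,0]],
    [[-20,-30,0],[0,0,0]],
    [[-9,-39,0],[0,0,0]],
    [[-9,-39,0],[0,0,0]],
    [[-9,-39,0],[0,0,0]]
  ]
}}

```text
time: 1.43
position: [0.4427, 0.018, 0.239]
orientation: [0.122, 0.992, 0.0, -0.0]
wrist_force: [1.4, -0.6, 0.2]
width: 0.0851
gripper_force: 0.0
```

Emit:
{"fn": "jog_arm", "kwargs": {
  "steps": [
    [[-8,-39,0],[0,0,0]],
    [[-8,-39,0],[0,0,0]],
    [[-8,-39,0],[0,0,0]],
    [[-8,-39,0],[0,0,0]],
    [[-8,-39,0],[0,0,0]],
    [[-8,-39,0],[0,0,0]],
    [[-8,-39,0],[0,0,0]],
    [[-8,-39,0],[0,0,0]]
  ]
}}

```text
time: 2.1
position: [0.4286, -0.3004, 0.2391]
orientation: [0.123, 0.992, 0.0, -0.0]
wrist_force: [0.9, 0.3, 0.1]
width: 0.0852
gripper_force: 0.0
```

Emit:
{"fn": "jog_arm", "kwargs": {
  "steps": [
    [[0,-39,0],[0,0,0]],
    [[0,-20,0],[0,0,0]],
    [[0,0,0],[0,0,0.116]],
    [[0,0,0],[0,0,0.116]],
    [[0,0,0],[0,0,0.116]],
    [[0,0,0],[0,0,0.116]],
    [[0,0,0],[0,0,0.116]],
    [[0,0,0],[0,0,0.116]]
  ]
}}

```text
time: 2.77
position: [0.4148, -0.3556, 0.2389]
orientation: [0.456, 0.89, 0.0, -0.0]
wrist_force: [-0.6, 0.2, 0.4]
width: 0.0855
gripper_force: 0.0
```

Run:
```python
from h import *
snap('wrist','w1')
a=cv2.imread('pics/w1.png')
cv2.imwrite('pics/v3.png',cv2.resize(a,(800,600)))
k=load('w1');print('f',k['f'])
P=cloud('w1');s=.64
ok=np.isfinite(P).all(-1)&(load('w1')['d']>0)
m=(ok&(P[...,2]>.062)&(P[...,2]<.082)).astype(np.uint8)
n,l,st,c=cv2.connectedComponentsWithStats(m)
for i in range(1,n):
    if st[i,4]>150: q=P[l==i];print(c[i]/s,cv2.minAreaRect(q[:,:2].astype(np.float32)),q[:,2].max(),k['im'][l==i].mean(0))
```

```text
wrist {'vertical_fov': 68.80520722669537, 'cx': 254.8244665374961, 'cy': 194.85326556397968, 'R': array([[ 0.81193944,  0.58373988,  0.00144779],
       [ 0.55712934, -0.77566169,  0.29657351],
       [ 0.17424478, -0.23999312, -0.95500893]]), 't': array([-0.13010709, -0.54603059,  0.22101026])}
f 280.38159524752086
[ 15.60631325 227.26540938] ((0.18484053015708923, -0.4943997263908386), (0.027118567377328873, 0.1070309430360794), 19.964414596557617) 0.0819759982555578 [93.0625575  66.50229991 48.65041398]
[274.22607422 225.30029297] ((0.32548460364341736, -0.37430745363235474), (0.046677350997924805, 0.046887949109077454), 51.63768768310547) 0.07366174009794227 [167.4359375  95.365625   54.29375  ]
[ 77.01361787 357.69897451] ((0.2506358027458191, -0.5802018642425537), (0.26237988471984863, 0.08066073060035706), 84.25997924804688) 0.08148235580578382 [232.99991696 203.80420161 156.09657062]
[370.73306595 337.6141934 ] ((0.4255025386810303, -0.40350842475891113), (0.046584781259298325, 0.04656354337930679), 66.4105224609375) 0.073193933660744 [165.49376114 132.64171123 101.5597148 ]
[303.77536701 416.97700777] ((0.4207068681716919, -0.4906806945800781), (0.047244638204574585, 0.04645226150751114), 55.79472732543945) 0.07322215636309261 [146.8238342   90.74956822 104.22625216]
```

View pics/v3.png

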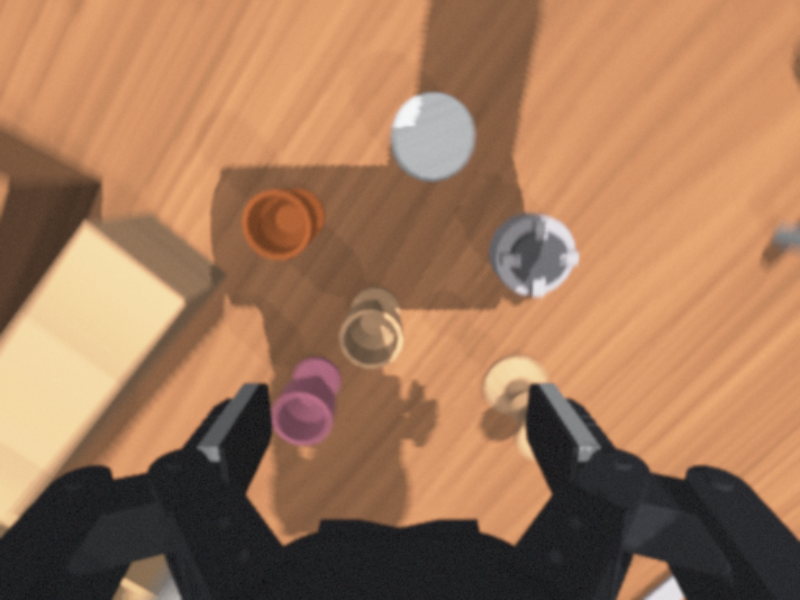

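The wrist view shows the pale cup's mouth at (371,338), which is world (0.4255,-0.4035) with its top at 0.073. The candlestick is at (515,390), clear of the fingers. Descending.

Emit:
{"fn": "jog_arm", "kwargs": {
  "steps": [
    [[-23,-9,0],[0,0,0]],
    [[-22,-10,10],[0,0,0]],
    [[0,0,30],[0,0,0]],
    [[0,0,30],[0,0,0]],
    [[0,0,30],[0,0,0]],
    [[0,0,15],[0,0,0]],
    [[0,0,5],[0,0,0]],
    [[0,0,0],[0,0,0]]
  ]
}}

```text
time: 3.48
position: [0.4258, -0.4029, 0.1182]
orientation: [0.453, 0.892, 0.001, -0.001]
wrist_force: [-0.2, 0.3, -0.1]
width: 0.0855
gripper_force: 0.0
```

Emit:
{"fn": "jog_arm", "kwargs": {
  "steps": [
    [[0,0,15],[0,0,0]],
    [[0,0,15],[0,0,0]],
    [[0,0,15],[0,0,0]],
    [[0,0,15],[0,0,0]],
    [[0,0,7],[0,0,0]],
    [[0,0,3],[0,0,0]],
    [[0,0,0],[0,0,0]],
    [[0,0,0],[0,0,0]]
  ]
}}

```text
time: 4.15
position: [0.4264, -0.4037, 0.0504]
orientation: [0.454, 0.891, -0.0, 0.001]
wrist_force: [-0.4, -0.2, 0.4]
width: 0.0853
gripper_force: 0.0
```

Emit:
{"fn": "jog_arm", "kwargs": {
  "steps": [
    [[0,0,0],[0,0,0]],
    [[0,0,0],[0,0,0]],
    [[0,0,0],[0,0,0]],
    [[0,0,0],[0,0,0]],
    [[0,0,0],[0,0,0]],
    [[0,0,0],[0,0,0]],
    [[0,0,0],[0,0,0]],
    [[0,0,0],[0,0,0]]
  ],
  "jaw": -0.2,
  "force": 25
}}

```text
time: 4.82
position: [0.4262, -0.4036, 0.0501]
orientation: [0.454, 0.891, -0.0, 0.001]
wrist_force: [-1.1, -0.7, 6.7]
width: 0.0458
gripper_force: 25.2
```

Emit:
{"fn": "jog_arm", "kwargs": {
  "steps": [
    [[0,0,-5],[0,0,0]],
    [[0,0,-15],[0,0,0]],
    [[0,0,-25],[0,0,0]],
    [[0,0,-30],[0,0,0]],
    [[0,0,-30],[0,0,0]],
    [[0,0,-25],[0,0,0]],
    [[0,0,-15],[0,0,0]],
    [[0,0,-5],[0,0,0]]
  ]
}}

```text
time: 5.48
position: [0.4265, -0.4037, 0.2022]
orientation: [0.454, 0.891, -0.001, 0.002]
wrist_force: [0.2, -0.2, -0.5]
width: 0.0456
gripper_force: 25.8
```

Emit:
{"fn": "jog_arm", "kwargs": {
  "steps": [
    [[6,8,0],[0,0,0]],
    [[12,16,0],[0,0,0]],
    [[18,24,0],[0,0,0]],
    [[20,27,0],[0,0,0]],
    [[20,27,0],[0,0,0]],
    [[20,27,0],[0,0,0]],
    [[20,27,0],[0,0,0]],
    [[20,27,0],[0,0,0]]
  ]
}}

```text
time: 6.15
position: [0.4936, -0.183, 0.1977]
orientation: [0.454, 0.891, 0.0, -0.002]
wrist_force: [-0.3, -0.4, -0.8]
width: 0.0453
gripper_force: 25.8
```

Emit:
{"fn": "jog_arm", "kwargs": {
  "steps": [
    [[20,27,0],[0,0,0]],
    [[20,27,0],[0,0,0]],
    [[20,27,0],[0,0,0]],
    [[20,27,0],[0,0,0]],
    [[20,27,0],[0,0,0]],
    [[20,27,0],[0,0,0]],
    [[20,27,0],[0,0,0]],
    [[20,27,0],[0,0,0]]
  ]
}}

```text
time: 6.82
position: [0.5737, 0.0733, 0.1975]
orientation: [0.454, 0.891, -0.001, -0.002]
wrist_force: [0.1, 0.3, -0.6]
width: 0.0456
gripper_force: 25.8
```

Emit:
{"fn": "jog_arm", "kwargs": {
  "steps": [
    [[20,27,0],[0,0,0]],
    [[18,24,0],[0,0,0]],
    [[12,15,0],[0,0,0]],
    [[6,8,0],[0,0,0]],
    [[0,0,0],[0,0,0]],
    [[0,0,0],[0,0,0]],
    [[0,0,0],[0,0,0]],
    [[0,0,0],[0,0,0]]
  ]
}}

```text
time: 7.48
position: [0.6012, 0.1584, 0.1992]
orientation: [0.454, 0.891, -0.0, -0.0]
wrist_force: [0.3, 0.3, 0.7]
width: 0.0456
gripper_force: 25.8
```

Run:
```python
from h import *
snap('scene','sc1')
P=cloud('sc1')
im=load('sc1')['im'];a=cv2.imread('pics/sc1.png')[110:300,290:500]
cv2.imwrite('pics/v4.png',cv2.resize(a,None,fx=3,fy=3,interpolation=cv2.INTER_CUBIC))
```

```text
scene {'vertical_fov': 50.88335929890854, 'cx': 259.1476271364861, 'cy': 186.5683693261022, 'R': array([[-0.03388919,  0.99921742, -0.02039759],
       [ 0.68720552,  0.00847839, -0.72641358],
       [-0.72567217, -0.03863491, -0.68695505]]), 't': array([ 0.17367458, -0.28757584,  1.33505779])}
```

View pics/v4.png

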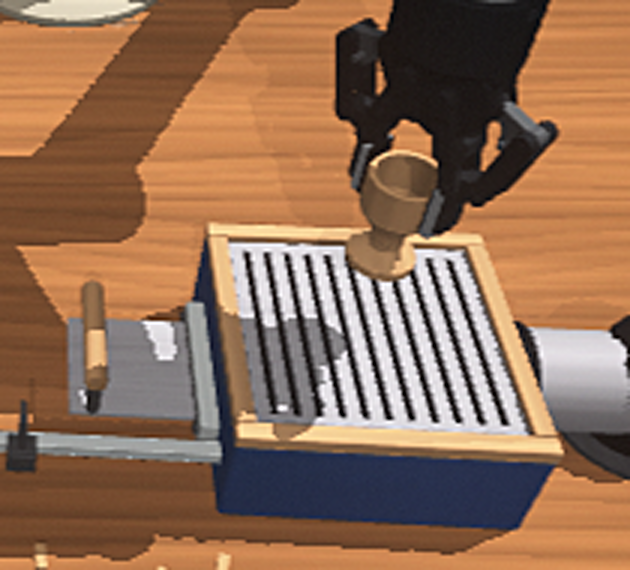

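Run:
```python
from h import *
from scipy.optimize import least_squares
P=cloud('sc1');k=load('sc1');im=k['im']
hsv=cv2.cvtColor(im,cv2.COLOR_RGB2HSV)
m=(np.abs(P[...,0]-.602)<.06)&(np.abs(P[...,1]-.158)<.06)&(P[...,2]>.125)&(hsv[...,1]>60)&(hsv[...,2]>60)
q=P[m];print(len(q),q.min(0),q.max(0))
# bands
for a,b in((.14,.165),(.165,.185),(.19,.215),(.215,.23)):
    t=q[(q[:,2]>a)&(q[:,2]<b)];print(a,len(t),t.min(0),t.max(0))
# axis fit: outer cup surface (radius 24) facing camera + foot; param x,y,z0,tx,ty
def res(p):
    d=np.array([p[3],p[4],1]);d/=np.linalg.norm(d);w=q-np.array([p[0],p[1],p[2]]);h=w@d;r=np.linalg.norm(w-np.outer(h,d),axis=1)
    # distance to profile pieces
    def seg(r,h,r0,h0,r1,h1):
        e=np.array([r1-r0,h1-h0]);L=e@e;s=np.clip(((r-r0)*e[0]+(h-h0)*e[1])/L,0,1);return np.hypot(r-r0-s*e[0],h-h0-s*e[1])
    D=np.min([seg(r,h,22,0,22,4),seg(r,h,22,4,9,12),seg(r,h,9,12,9,36),seg(r,h,9,36,24,44),seg(r,h,24,44,24,72),seg(r,h,21,50,21,72),seg(r,h,0,50,21,50)],axis=0) if 0 else np.min([seg(r,h,.022,0,.022,.004),seg(r,h,.022,.004,.009,.012),seg(r,h,.009,.012,.009,.036),seg(r,h,.009,.036,.024,.044),seg(r,h,.024,.044,.024,.072),seg(r,h,.021,.05,.021,.072)],axis=0)
    return D
for z0 in(.145,.152):
  s=least_squares(res,[.602,.158,z0,0,0],loss='soft_l1',f_scale=.002,x_scale=[.01,.01,.01,.1,.1]);print(s.x,s.cost,np.median(res(s.x)))
```

```text
1143 [0.54469289 0.09808056 0.14810807] [0.65089485 0.21755199 0.4875535 ]
0.14 263 [0.57954055 0.13525918 0.14810807] [0.62344144 0.17823156 0.16493748]
0.165 55 [0.59831822 0.14368687 0.16538506] [0.61583712 0.16738585 0.18480003]
0.19 392 [0.57875783 0.1333717  0.1900416 ] [0.63418939 0.18450784 0.21497363]
0.215 198 [0.57653159 0.13371751 0.21500042] [0.62780245 0.18329722 0.22981411]
[ 0.59812835  0.16115866  0.15816631  0.08045075 -0.07449886] 0.05595450424348927 0.0024307047230264257
[ 0.59812838  0.16115874  0.15816624  0.08045014 -0.07449998] 0.05595450423637743 0.002430761697734164
```

Run:
```python
from h import *
from scipy.optimize import least_squares
P=cloud('sc1');k=load('sc1');im=k['im']
hsv=cv2.cvtColor(im,cv2.COLOR_RGB2HSV)
m=(np.abs(P[...,0]-.602)<.035)&(np.abs(P[...,1]-.158)<.032)&(P[...,2]>.14)&(P[...,2]<.228)&(hsv[...,1]>60)&(hsv[...,2]>60)
q=P[m]
def seg(r,h,r0,h0,r1,h1):
    e=np.array([r1-r0,h1-h0]);s=np.clip(((r-r0)*e[0]+(h-h0)*e[1])/(e@e),0,1);return np.hypot(r-r0-s*e[0],h-h0-s*e[1])
def res(p):
    d=np.array([p[3],p[4],1]);d/=np.linalg.norm(d);w=q-p[:3];h=w@d;r=np.linalg.norm(w-np.outer(h,d),axis=1)
    return np.min([seg(r,h,.022,0,.022,.004),seg(r,h,.022,.004,.009,.012),seg(r,h,.009,.012,.009,.036),seg(r,h,.009,.036,.024,.044),seg(r,h,.024,.044,.024,.072),seg(r,h,.021,.05,.021,.072),seg(r,h,.024,.072,.021,.072),seg(r,h,0,.05,.021,.05)],axis=0)
for z0 in(.145,.152):
  for tx in (-.1,0,.1):
    s=least_squares(res,[.602,.158,z0,tx,0],loss='cauchy',f_scale=.001,x_scale=[.01,.01,.01,.1,.1]);print(len(q),s.x,s.cost*1e6,np.median(res(s.x)))
```

```text
916 [0.60004681 0.15759047 0.15130882 0.0391854  0.00621868] 345.24596047894806 0.0008235954916680859
916 [0.60004011 0.15759129 0.15131175 0.03835177 0.00569217] 345.23266153986424 0.0008290628949685849
916 [0.60002915 0.15759142 0.15131775 0.038421   0.00401258] 345.25030609268345 0.0008253472828579338
916 [0.60003326 0.15758625 0.15134442 0.04193251 0.00346919] 345.3394889716538 0.0008222304435868064
916 [0.60005695 0.15759529 0.15130065 0.0362952  0.00720492] 345.4160844121226 0.000822246564575007
916 [0.6000527  0.15757774 0.15130998 0.03654018 0.00503289] 345.3238173009162 0.0008120548796895551
```

The picture shows the cup held above the grille, foot at crop (383,258). The fit gives its base at 0.150 with 2° of tilt. Lowering in steps and watching the force.

Emit:
{"fn": "jog_arm", "kwargs": {
  "steps": [
    [[4,9,5],[0,0,0]],
    [[0,0,12],[0,0,0]],
    [[0,0,15],[0,0,0]],
    [[0,0,13],[0,0,0]],
    [[0,0,8],[0,0,0]],
    [[0,0,5],[0,0,0]],
    [[0,0,3],[0,0,0]],
    [[0,0,0],[0,0,0]]
  ]
}}

```text
time: 8.2
position: [0.6064, 0.1682, 0.1381]
orientation: [0.454, 0.891, -0.0, -0.0]
wrist_force: [-0.4, 1.1, -0.6]
width: 0.0457
gripper_force: 25.8
```

Emit:
{"fn": "jog_arm", "kwargs": {
  "steps": [
    [[0,0,1],[0,0,0]],
    [[0,0,1],[0,0,0]],
    [[0,0,0.5],[0,0,0]],
    [[0,0,0.5],[0,0,0]],
    [[0,0,0.5],[0,0,0]],
    [[0,0,0],[0,0,0]],
    [[0,0,0],[0,0,0]],
    [[0,0,0],[0,0,0]]
  ]
}}

```text
time: 8.87
position: [0.6064, 0.1682, 0.1349]
orientation: [0.454, 0.891, 0.0, 0.0]
wrist_force: [0.2, -0.4, -0.5]
width: 0.0456
gripper_force: 25.8
```

Emit:
{"fn": "jog_arm", "kwargs": {
  "steps": [
    [[0,0,0.5],[0,0,0]],
    [[0,0,0.5],[0,0,0]],
    [[0,0,0.5],[0,0,0]],
    [[0,0,0.5],[0,0,0]],
    [[0,0,0],[0,0,0]],
    [[0,0,0],[0,0,0]],
    [[0,0,0],[0,0,0]],
    [[0,0,0],[0,0,0]]
  ]
}}

```text
time: 9.53
position: [0.6064, 0.1682, 0.1328]
orientation: [0.454, 0.891, 0.0, 0.0]
wrist_force: [0.2, -0.3, -0.3]
width: 0.0458
gripper_force: 25.8
```

Emit:
{"fn": "jog_arm", "kwargs": {
  "steps": [
    [[0,0,0.5],[0,0,0]],
    [[0,0,0.5],[0,0,0]],
    [[0,0,0],[0,0,0]],
    [[0,0,0],[0,0,0]],
    [[0,0,0],[0,0,0]],
    [[0,0,0],[0,0,0]],
    [[0,0,0],[0,0,0]],
    [[0,0,0],[0,0,0]]
  ]
}}

```text
time: 10.2
position: [0.6064, 0.1682, 0.1321]
orientation: [0.454, 0.891, 0.0, 0.0]
wrist_force: [-1.1, -0.6, 5.5]
width: 0.0457
gripper_force: 26.0
```

Contact at 5.5 N. Releasing and rising.

Emit:
{"fn": "jog_arm", "kwargs": {
  "steps": [
    [[0,0,0],[0,0,0]],
    [[0,0,0],[0,0,0]],
    [[0,0,0],[0,0,0]],
    [[0,0,0],[0,0,0]],
    [[0,0,0],[0,0,0]],
    [[0,0,0],[0,0,0]],
    [[0,0,0],[0,0,0]],
    [[0,0,0],[0,0,0]]
  ],
  "jaw": 1
}}

```text
time: 10.87
position: [0.6063, 0.1682, 0.1318]
orientation: [0.454, 0.891, -0.0, -0.0]
wrist_force: [0.0, -0.3, -0.5]
width: 0.0855
gripper_force: 0.0
```

Emit:
{"fn": "jog_arm", "kwargs": {
  "steps": [
    [[0,0,-5],[0,0,0]],
    [[0,0,-10],[0,0,0]],
    [[0,0,-15],[0,0,0]],
    [[0,0,-20],[0,0,0]],
    [[0,0,-25],[0,0,0]],
    [[0,0,-20],[0,0,0]],
    [[0,0,-10],[0,0,0]],
    [[0,0,-5],[0,0,0]]
  ]
}}

```text
time: 11.53
position: [0.6067, 0.1683, 0.2441]
orientation: [0.454, 0.891, 0.001, 0.001]
wrist_force: [-0.3, -0.2, 0.3]
width: 0.0849
gripper_force: 0.0
```

Emit:
{"fn": "jog_arm", "kwargs": {
  "steps": [
    [[-12,-18,0],[0,0,0]],
    [[-20,-32,0],[0,0,0]],
    [[-23,-36,0],[0,0,0]],
    [[-23,-36,0],[0,0,0]],
    [[-20,-32,0],[0,0,0]],
    [[-17,-25,0],[0,0,0]],
    [[0,0,0],[0,0,-0.112]],
    [[0,0,0],[0,0,-0.112]]
  ]
}}

```text
time: 12.2
position: [0.5292, -0.0297, 0.2412]
orientation: [0.35, 0.937, -0.0, -0.001]
wrist_force: [0.1, 0.0, -0.5]
width: 0.0853
gripper_force: 0.0
```

Emit:
{"fn": "jog_arm", "kwargs": {
  "steps": [
    [[0,0,0],[0,0,-0.112]],
    [[0,0,0],[0,0,-0.112]],
    [[0,0,0],[0,0,-0.112]],
    [[0,0,0],[0,0,-0.112]],
    [[0,0,0],[0,0,-0.112]],
    [[0,0,0],[0,0,-0.112]],
    [[0,0,0],[0,0,0]],
    [[0,0,0],[0,0,0]]
  ]
}}

```text
time: 12.87
position: [0.5298, -0.0281, 0.2413]
orientation: [0.025, 1.0, 0.0, -0.001]
wrist_force: [0.1, -0.9, -0.4]
width: 0.0855
gripper_force: 0.0
```

Run:
```python
from h import *
snap('wrist','w2');snap('top','top2');snap('scene','sc2')
cv2.imwrite('pics/v5.png',cv2.resize(cv2.imread('pics/w2.png'),(800,600),interpolation=cv2.INTER_CUBIC))
a=cv2.resize(cv2.imread('pics/top2.png')[110:230,60:280],None,fx=3,fy=3,interpolation=cv2.INTER_CUBIC)[:300]
b=cv2.resize(cv2.imread('pics/sc2.png')[150:300,240:480],None,fx=2,fy=2,interpolation=cv2.INTER_CUBIC)[:300]
c=np.zeros((600,700,3),np.uint8);c[:a.shape[0],:a.shape[1]]=a;c[300:300+b.shape[0],:b.shape[1]]=b
cv2.imwrite('pics/v6.png',c);s=sense();print(s['position'],s['orientation'],s['qpos'])
```

```text
wrist {'vertical_fov': 68.80520722669537, 'cx': 254.8244665374961, 'cy': 194.85326556397968, 'R': array([[ 0.04897702,  0.99879929,  0.00111262],
       [ 0.95360201, -0.04709199,  0.29736433],
       [ 0.29705968, -0.01350302, -0.95476343]]), 't': array([ 0.00222269, -0.54661743,  0.22309797])}
top {'vertical_fov': 46.91854626799861, 'cx': 254.93018749940376, 'cy': 192.98561403445152, 'R': array([[ 0.00420852, -0.99998993,  0.00155856],
       [-0.99398824, -0.00435377, -0.1094003 ],
       [ 0.10940598, -0.00108878, -0.99399655]]), 't': array([-0.13873415,  0.56068467,  1.01447212])}
scene {'vertical_fov': 50.88335929890854, 'cx': 259.1476271364861, 'cy': 186.5683693261022, 'R': array([[-0.03388919,  0.99921742, -0.02039759],
       [ 0.68720552,  0.00847839, -0.72641358],
       [-0.72567217, -0.03863491, -0.68695505]]), 't': array([ 0.17367458, -0.28757584,  1.33505779])}
[ 0.5299373  -0.02809691  0.24159144] [ 2.40734469e-02  9.99710161e-01  5.85918093e-05 -2.46233655e-04] [-2.76228747e-01  3.45228025e-01  1.34605786e+00 -9.45538274e-06
  1.45081290e+00 -1.79887239e+00]
```

View pics/v5.png

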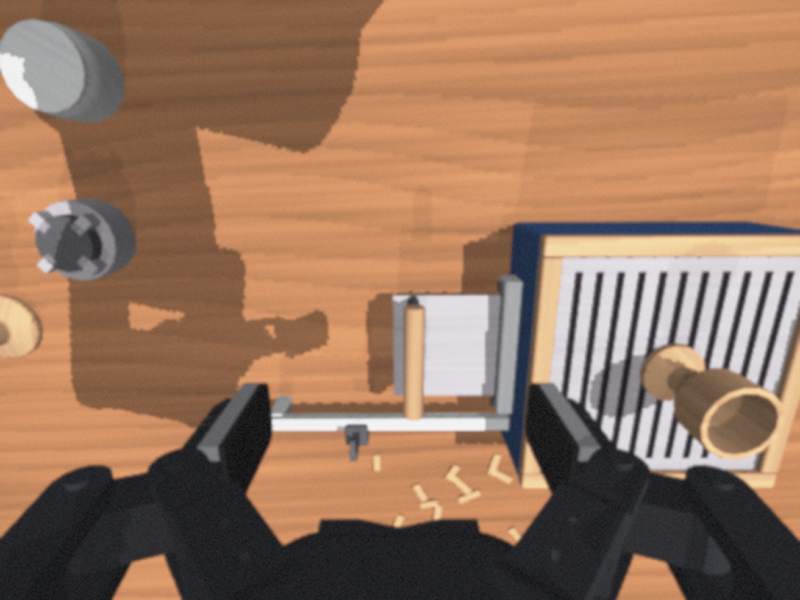

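View pics/v6.png

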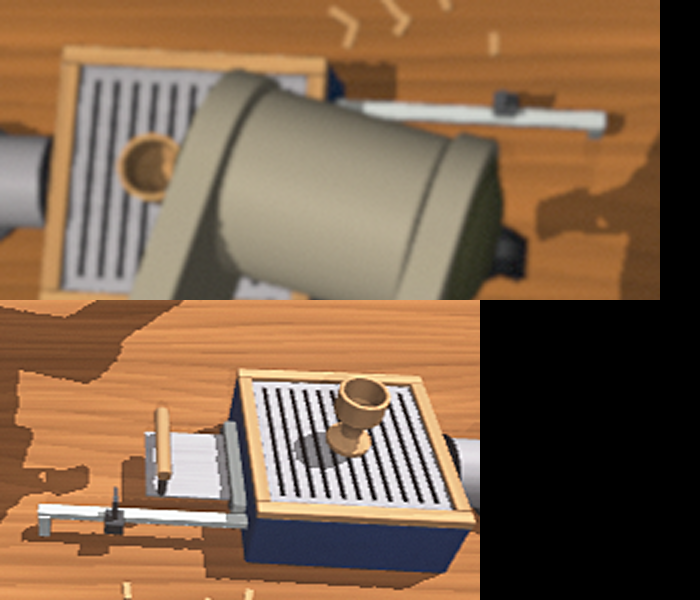

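The cup stands upright on the grille: foot at wrist (672,370). The bar runs from (415,303) to (414,418), and the pointer is at about (354,445). Enlarging for accurate pixels.

Run:
```python
from h import *
a=cv2.resize(cv2.imread('pics/w2.png')[180:305,200:290],None,fx=4.8,fy=4.8,interpolation=cv2.INTER_CUBIC)
b=cv2.resize(cv2.imread('pics/sc2.png')[190:270,280:340],None,fx=6,fy=6,interpolation=cv2.INTER_CUBIC)
c=np.zeros((600,800,3),np.uint8);c[:a.shape[0],:a.shape[1]]=a;c[:b.shape[0],436:436+b.shape[1]]=b
cv2.imwrite('pics/v7.png',c)
```

```text
(no output)
```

View pics/v7.png

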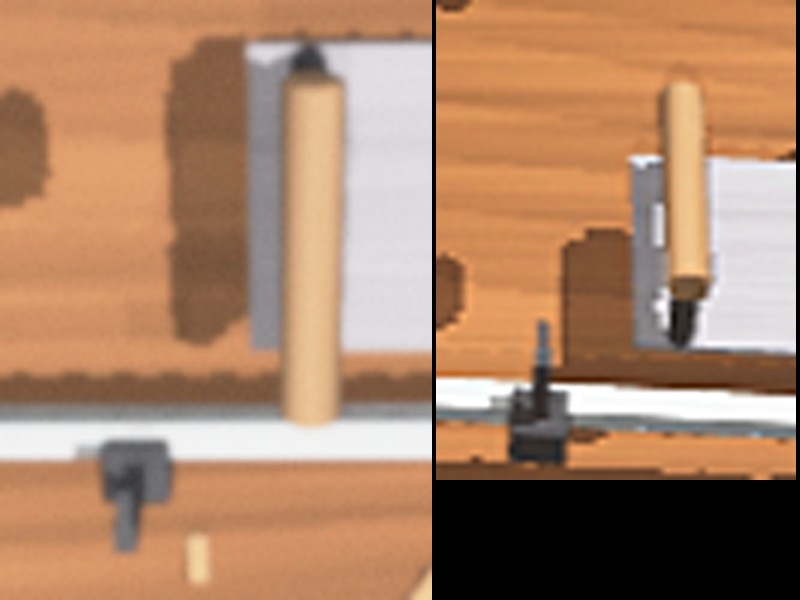

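Run:
```python
from h import *
np.set_printoptions(precision=4,suppress=True)
W=lambda x,y:(200+(x+.5)/4.8-.5,180+(y+.5)/4.8-.5); S=lambda x,y:(280+(x-436+.5)/6-.5,190+(y+.5)/6-.5)
def tri(a,b):
    A=[];o=[]
    for fn,(u,v) in (('w2',a),('sc2',b)):
        k=load(fn);p=-k['R'].T@k['t'];r=world(fn,u,v,0)-p;r/=np.linalg.norm(r);M=np.eye(3)-np.outer(r,r);A.append(M);o.append(M@p)
    return np.linalg.lstsq(np.vstack(A),np.hstack(o),rcond=None)[0]
print('tip tri',tri(W(125,548),S(543,322)),'w@.069',world('w2',*W(125,548),.069),'s@.069',world('sc2',*S(543,322),.069))
print('bar mid tri',tri(W(314,240),S(685,183)))
for z in(.068,.076):
  print('bar w',z,world('w2',*W(315,85),z),world('w2',*W(313,415),z),'s',world('sc2',*S(683,95),z),world('sc2',*S(688,275),z))
for fn in('w2','sc2'):
    P=cloud(fn)
    m=(P[...,2]>.058)&(P[...,2]<.082)&(P[...,0]>.5)&(P[...,0]<.7)&(P[...,1]>-.06)&(P[...,1]<.03)
    q=P[m];print(fn,len(q),q[:,2].max(),q.min(0),q.max(0),cv2.minAreaRect(q[:,:2].astype(np.float32)))
    m=(P[...,2]>.079)&(P[...,2]<.095)&(P[...,0]>.45)&(P[...,1]>.02)&(P[...,1]<.3)
    n,l,st,c=cv2.connectedComponentsWithStats(m.astype(np.uint8));i=1+np.argmax(st[1:,4]);print(cv2.minAreaRect(P[l==i][:,:2].astype(np.float32)))
# rail edge direction in wrist: rail top z .039
P=cloud('w2');m=(P[...,2]>.034)&(P[...,2]<.045)&(P[...,0]>.63)&(P[...,1]<-.02)&(P[...,1]>-.15)
q=P[m];print(len(q),'rail slope dx/dy',np.polyfit(q[:,1],q[:,0],1))
P=cloud('sc0');m=(P[...,2]>.034)&(P[...,2]<.045)&(P[...,0]>.63)&(P[...,1]<-.02)&(P[...,1]>-.15)&(P[...,0]<.72)
q=P[m];print(len(q),'rail slope dx/dy',np.polyfit(q[:,1],q[:,0],1))
```

```text
tip tri [ 0.6705 -0.0725  0.0837] w@.069 [ 0.6815 -0.0733  0.069 ] s@.069 [ 0.6584 -0.073   0.069 ]
bar mid tri [ 0.5944 -0.0199  0.0682]
bar w 0.068 [ 0.5541 -0.0175  0.068 ] [ 0.6441 -0.0214  0.068 ] s [ 0.551  -0.0179  0.068 ] [ 0.6364 -0.0227  0.068 ]
bar w 0.076 [ 0.5515 -0.0177  0.076 ] [ 0.6392 -0.0215  0.076 ] s [ 0.5587 -0.0192  0.076 ] [ 0.643  -0.0239  0.076 ]
w2 972 0.07742390940855721 [ 0.5516 -0.0298  0.0613] [ 0.6437 -0.0108  0.0774] ((0.5975806713104248, -0.020123055204749107), (0.015407494269311428, 0.09186667203903198), 87.3757553100586)
((0.6059753894805908, 0.16416019201278687), (0.20131388306617737, 0.19975921511650085), 87.40120697021484)
sc2 270 0.07823527601759576 [ 0.5505 -0.0301  0.0587] [ 0.6444 -0.0112  0.0782] ((0.5975967049598694, -0.02005014196038246), (0.015285295434296131, 0.09342900663614273), 86.12370300292969)
((0.6053139567375183, 0.1709485501050949), (0.21418561041355133, 0.20374736189842224), 87.53510284423828)
956 rail slope dx/dy [0.0053 0.6657]
446 rail slope dx/dy [-0.027  0.665]
```

Run:
```python
from h import *
np.set_printoptions(precision=4,suppress=True)
for fn in('w2','sc2','sc0'):
    P=cloud(fn);m=(P[...,2]>.043)&(P[...,2]<.11)&(P[...,0]>.63)&(P[...,0]<.72)&(P[...,1]>-.11)&(P[...,1]<-.045)
    v,u=np.nonzero(m);q=P[m];o=np.argsort(-q[:,2]);print(fn,len(q));print(np.c_[u,v,q][o][::max(1,len(q)//22)])
    R,t,f,c=[load(fn)[k] for k in 'Rtfc'];X=R@np.array([.661,-.073,.069])+t;print('proj',c+f*X[:2]/X[2])
```

```text
w2 129
[[225.     292.       0.6756  -0.0732   0.0733]
 [225.     291.       0.6747  -0.0732   0.0726]
 [223.     292.       0.6761  -0.0759   0.0725]
 [224.     290.       0.6734  -0.0744   0.0723]
 [224.     291.       0.675   -0.0746   0.0721]
 [227.     290.       0.6739  -0.0707   0.0719]
 [224.     287.       0.6694  -0.0742   0.0717]
 [226.     289.       0.6726  -0.0719   0.0715]
 [226.     285.       0.6668  -0.0714   0.0714]
 [225.     293.       0.6787  -0.0737   0.0711]
 [226.     290.       0.6746  -0.0721   0.0708]
 [225.     281.       0.6621  -0.0725   0.0695]
 [228.     290.       0.6769  -0.07     0.0677]
 [227.     284.       0.6683  -0.0707   0.0671]
 [225.     279.       0.6616  -0.0728   0.0659]
 [228.     285.       0.6728  -0.0701   0.0629]
 [228.     281.       0.6732  -0.071    0.0534]
 [229.     280.       0.6732  -0.0699   0.0514]
 [229.     279.       0.6725  -0.0699   0.05  ]
 [226.     278.       0.6727  -0.0743   0.0472]
 [226.     277.       0.6725  -0.0745   0.0451]
 [231.     274.       0.669   -0.0675   0.0438]
 [225.     275.       0.6702  -0.0758
[... 1946 characters left out ...]
1]
 [296.     255.       0.6792  -0.076    0.0577]
 [298.     255.       0.6781  -0.0719   0.0564]
 [297.     256.       0.6775  -0.0737   0.0523]
 [296.     257.       0.6788  -0.0757   0.0507]
 [297.     259.       0.6807  -0.0736   0.0466]
 [294.     259.       0.6797  -0.0795   0.0451]
 [301.     258.       0.6765  -0.0653   0.0445]
 [295.     256.       0.6717  -0.0772   0.0444]
 [295.     258.       0.6765  -0.0773   0.0442]
 [299.     262.       0.6861  -0.0696   0.0441]
 [300.     260.       0.681   -0.0674   0.0438]
 [295.     257.       0.6736  -0.0772   0.0436]
 [301.     259.       0.6782  -0.0653   0.0434]
 [294.     255.       0.6683  -0.0791   0.0432]]
proj [297.4375 244.2722]
```

The pointer tip is at (0.661,-0.073,0.069). The bar centre is at (0.5976,-0.0201), and the height from two views is 0.068. The tip's offset in the box's x is 65.7 mm against the stated 66, so the pull needed is 50 mm. Going to the bar.

Emit:
{"fn": "jog_arm", "kwargs": {
  "steps": [
    [[-20,3,0],[0,0,0]],
    [[-30,5,0],[0,0,0]],
    [[-17,3,10],[0,0,0]],
    [[0,0,25],[0,0,0]],
    [[0,0,30],[0,0,0]],
    [[0,0,20],[0,0,0]],
    [[0,0,5],[0,0,0]],
    [[0,0,0],[0,0,0]]
  ],
  "jaw": 0.3,
  "force": 60
}}

```text
time: 13.68
position: [0.597, -0.0201, 0.1507]
orientation: [0.023, 1.0, 0.0, -0.001]
wrist_force: [0.1, -0.0, -0.1]
width: 0.0553
gripper_force: 0.0
```

Emit:
{"fn": "jog_arm", "kwargs": {
  "steps": [
    [[0,0,12],[0,0,0]],
    [[0,0,20],[0,0,0]],
    [[0,0,20],[0,0,0]],
    [[0,0,20],[0,0,0]],
    [[0,0,12],[0,0,0]],
    [[0,0,6],[0,0,0]],
    [[0,0,3],[0,0,0]],
    [[0,0,0],[0,0,0]]
  ]
}}

```text
time: 14.35
position: [0.598, -0.0204, 0.0597]
orientation: [0.023, 1.0, -0.0, 0.001]
wrist_force: [0.4, -0.1, 0.5]
width: 0.0555
gripper_force: 0.0
```

Emit:
{"fn": "jog_arm", "kwargs": {
  "steps": [
    [[0,0,0],[0,0,0]],
    [[0,0,0],[0,0,0]],
    [[0,0,0],[0,0,0]],
    [[0,0,0],[0,0,0]],
    [[0,0,0],[0,0,0]],
    [[0,0,0],[0,0,0]],
    [[0,0,0],[0,0,0]],
    [[0,0,0],[0,0,0]]
  ],
  "jaw": -1,
  "force": 60
}}

```text
time: 15.02
position: [0.5978, -0.0199, 0.0598]
orientation: [0.023, 1.0, 0.0, 0.001]
wrist_force: [-0.6, 2.5, 5.7]
width: 0.014
gripper_force: 58.6
```

Emit:
{"fn": "jog_arm", "kwargs": {
  "steps": [
    [[0,-2,0],[0,0,0]],
    [[0,-5,0],[0,0,0]],
    [[0,-8,0],[0,0,0]],
    [[0,-10,0],[0,0,0]],
    [[0,-10,0],[0,0,0]],
    [[0,-8,0],[0,0,0]],
    [[0,-5,0],[0,0,0]],
    [[0,-2,0],[0,0,0]]
  ]
}}

```text
time: 15.68
position: [0.5955, -0.0696, 0.0598]
orientation: [0.023, 1.0, 0.001, 0.001]
wrist_force: [-0.3, 8.4, 7.1]
width: 0.014
gripper_force: 58.7
```

Run:
```python
from h import *
np.set_printoptions(precision=4,suppress=True)
s=sense();print(s['position'],s['wrist_force'],s['width'])
snap('scene','sc3');snap('wrist','w3')
b=cv2.resize(cv2.imread('pics/sc3.png')[190:270,260:340],None,fx=5,fy=5,interpolation=cv2.INTER_CUBIC)
a=cv2.resize(cv2.imread('pics/w3.png'),(400,300))
c=np.zeros((400,800,3),np.uint8);c[:,:400]=b;c[:300,400:]=a
cv2.imwrite('pics/v8.png',c)
```

```text
[ 0.5955 -0.0696  0.0598] [-0.3108  8.4293  7.1055] 0.013962200814067868
scene {'vertical_fov': 50.88335929890854, 'cx': 259.1476271364861, 'cy': 186.5683693261022, 'R': array([[-0.0339,  0.9992, -0.0204],
       [ 0.6872,  0.0085, -0.7264],
       [-0.7257, -0.0386, -0.687 ]]), 't': array([ 0.1737, -0.2876,  1.3351])}
wrist {'vertical_fov': 68.80520722669537, 'cx': 254.8244665374961, 'cy': 194.85326556397968, 'R': array([[ 0.046 ,  0.9989,  0.0026],
       [ 0.9529, -0.0447,  0.3   ],
       [ 0.2998, -0.0113, -0.9539]]), 't': array([ 0.0424, -0.5569,  0.0282])}
```

View pics/v8.png

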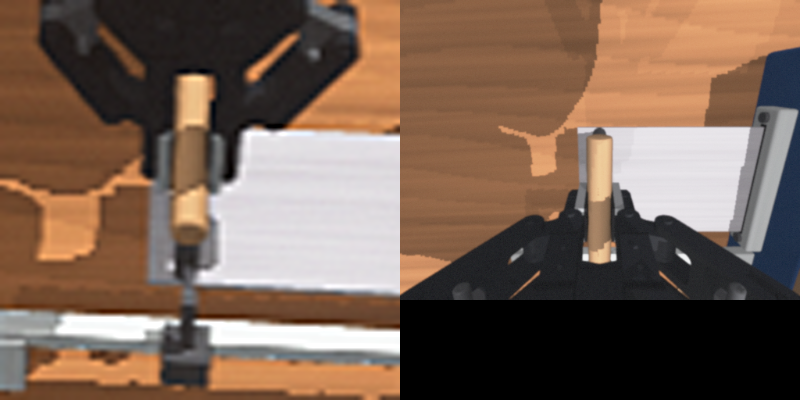

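The picture shows the bar gripped and pulled, its axis from crop (195,85) to (191,235), with the pointer tip at about (188,275) straight past its end. I'll check the numbers.

Run:
```python
from h import *
psi=np.radians(-2.6);by=np.array([-np.sin(psi),np.cos(psi)])
S=lambda x,y:(260+(x+.5)/5-.5,190+(y+.5)/5-.5)
for p in((195,100),(193,160),(191.5,215)): print('bar',world('sc3',*S(*p),.073)[:2]@by)
P=cloud('sc3');im=load('sc3')['im'].astype(int)
m=(P[...,2]>.06)&(P[...,2]<.082)&(P[...,0]>.54)&(P[...,0]<.652)&(np.abs(P[...,1]+.07)<.03)&(im[...,0]-im[...,2]>35)
q=P[m];print('bar depth',len(q),(q[:,:2]@by).mean(),np.percentile(q[:,:2]@by,[5,95]).mean())
for fn in('sc3','sc2','sc0'):
    P=cloud(fn);m=(P[...,2]>.065)&(P[...,2]<.08)&(P[...,0]>.657)&(P[...,0]<.685)&(np.abs(P[...,1]+.073)<.012)
    q=P[m];print(fn,'ptr',len(q),(q[:,:2]@by).mean())
P=cloud('w2');m=(P[...,2]>.065)&(P[...,2]<.08)&(P[...,0]>.657)&(P[...,0]<.685)&(np.abs(P[...,1]+.073)<.012);print('w2 ptr',(P[m][:,:2]@by).mean(),'bar now',np.array([.5976-.0023,-.0201-.0497])@by)
```

```text
bar -0.04157812008751549
bar -0.04212296153919802
bar -0.04245947855912231
bar depth 235 -0.04360428772324971 -0.04334997044574798
sc3 ptr 26 -0.04226124412337627
sc2 ptr 24 -0.04222014263938484
sc0 ptr 25 -0.04223034847906949
w2 ptr -0.04209565021104983 bar now -0.04272355893804711
```

Bar and pointer agree to within about 1 mm in every estimate. The gate is held and the cup was seen standing, so I'm handing in.

```bash
python3 -c "
from rig import ticket
print(ticket.hand_in())"
```

```text
the job is handed in; nothing more can be done
None
```

The egg cup is standing upright on the grille and released, and the job was handed in with the gripper holding the gate about 50 mm out, the bar in line with the pointer to about 1 mm; the hand-in gave no verdict.

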